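# Lay out the gingerbread tasting board

### The arm

A 6-joint arm with a two-finger parallel gripper is mounted at the origin on the work surface. World frame = base frame: x ahead of the robot, y to its left, z up, the work surface at z = 0. Lengths are in m, angles in rad, forces in N, time in s.
With the tool pointing down it reaches from about 0.325 to 0.75 m from the base axis. Payload 7.6 kg.
Tool frame: the origin (TCP) lies at the very end of the fingers, on their centre line; the grasp point (between the pads) lies 19 mm behind it; z points along the fingers, y is the line along which they close (so a half turn about z gives the same grasp; the last joint's range is limited). The gripper opens to 85 mm and grips with 20 to 120 N. Pads are 22 mm wide; open, the fingers measure 114 mm over their backs; the gripper's body (76 mm by 85 mm) begins 54 mm behind the grasp point. The pads swing forward as they close: fully open they stand 13 mm farther back than shut.
Start: joints at [-1.226, 0.052, 1.401, -0, 1.689, -0.07], TCP at [0.212, -0.48, 0.231] pointing down, gripper open.
Joint ranges: [-2.9, 2.9], [-0.91, 2.17], [0.12, 2.37], [-1.06, 4.2], [0.26, 2.73], [-2.93, 2.93]. Speed limits (rad/s): [2.57, 2.57, 3.01, 3.14, 3.14, 3.14].

### API

Orientations are given as [roll, pitch, yaw] about the fixed x, y, z axes, in that order (R = Rz(yaw) Ry(pitch) Rx(roll)).
In Python, from rig import telemetry, imaging, robot, spotter gives the robot as it stands.
- The arm moves only by the tool step_arm, never from a script. Its arguments are lists of equal length, an entry for each row: "delta_rot": the turn, a rotation vector about the tool's x, y, z in rad, a list of three; "translation": the shift along the tool's x, y, z in mm, a list of three; "jaw": the finger opening in mm, from 0 to 85.4. In form: {"delta_rot": [[wx, wy, wz], ...], "translation": [[x, y, z], ...], "jaw": [jaw, ...]}. A call has 1 to 12 rows; each row is the pose to reach, as a shift and turn from the pose commanded when the call began, along the tool's axes at that moment; what a row does not reach only later rows make up. A row lasts 1/12 s, in which the tool goes at most 41.7 mm and 7.16 degrees, less where a joint would pass 70% of its speed; a pose out of reach is approached as far as the arm can. A call with a gripper value outside its range is refused whole. The fingers move at their own pace and stop on an object; the grip force is fixed at half the most. Time passes only in rows, so rows that repeat a pose let the fingers close. It gives the time, the measured TCP pose, the force, the opening and the grip force at its end, in the units of the state.
- telemetry.get_state(): the state, without advancing time (a new reading comes with each control period).
- imaging.grab_frame(name): name is "side" or "top"; returns a dict with "color" (420x560x3 uint8, blue, green, red), "depth" (420x560 float32, m along the optical axis (not along the pixel's ray), 0 where there is no reading), "fovy" (degrees; the focal length in pixels is half the picture's height over the tangent of half this angle, whatever the lens; pixels are square), "cx", "cy" (the principal point, pixels), "k1" (the pictures are not rectified: a ray, as slopes to the right and down, at radius r is drawn at 1 + k1 r^2 times it, then the intrinsics apply), "rvec" (rotation vector, rad) and "tvec" (3), from world to camera coordinates, as OpenCV has them. Camera axes: x right, y down, z forward; pixel columns grow to the right and rows downward; lengths in m; the calibration is good to about 2 mm. A picture is of the moment at which its call begins.
- robot.finish_job(): hands the job in; it is judged then, once.
Trained networks look in the newest picture that a camera, given by its name, has taken for a name from the list of things; names that differ only in an ending like _2 or _b are one class to them, and where a whole thing is asked for, a point or a joint stands for the part that bears it (a point fixed in the world has none). Each returns a list of dicts, best first, with "score" (0 to 1); they miss things now and then, are a little off and sometimes report something else, mostly with a low value. They report only what shows in the picture. A call takes as long as a camera call.
- spotter.silhouettes(camera, label): "pixels" (420x560 bool, what is visible of it) and "uv" ([column, row] in pixels, amid what is visible of it).
The state is a dict: "t": time; "qpos": joint angles; "dq": joint speeds; "tau": joint torques, N m; "tool_pos": TCP position; "eef_rot": TCP orientation; "force": force on the tool from outside, world axes, zero at the start; "ft_torque": the same for the moment, N m; "opening": finger opening in m; "grip_force": force on a finger pad.
Only numpy, scipy, OpenCV 4.12 (cv2) and the standard library are available. Lean on these libraries where they do the work, as an engineer would, in place of code of your own. Each camera call takes 0.05 s, during which the arm holds its last target. There are 200 camera calls.

### The job

Lay out the tasting board: the big round gingerbread goes flat on the middle of the cardboard gift box with the small one flat on the middle of it, and the pot of picks stands upright midway between the gift box and the platter. The big scoop stands upright on the middle of the cork mat and the small scoop stands upright inside it, its handle turned about a quarter turn (to either side) from the big one's handle. Leave the honey jar standing where it is.

Things in the scene. Friction and masses are not known exactly. Their poses are not given: they have to be found in the camera images.
- board: fixed round dark wooden serving board, 390 mm across, 12 mm thick (its top is 12 mm above the table). Origin: centre of its underside, z up. The gift box, the platter and the cork mat stand on it in a triangle about 215 mm on a side; board and triangle are turned any way from start to start
- gift_box: fixed closed square box of plain brown cardboard on the board, 90 x 90 mm and 40 mm high, its top bare at the start. Origin: centre of its underside, z up, x and y along its sides
- platter: fixed round white plate on the board, 120 mm across with its rim 14 mm high, with seven small brown cubes of gingerbread (up to 22 mm above its underside) on thin picks (to 42 mm). Origin: centre of its underside, z up
- cork_mat: fixed round cork mat on the board, 90 mm across, 4 mm thick. Origin: centre of its underside, z up
- big_gingerbread: loose round dark brown gingerbread, a rigid flat disc 64 mm across and 20 mm high with a star moulded on top, about 90 g. Origin: centre of its underside, z up
- small_gingerbread: loose round dark brown gingerbread of the same look, 46 mm across and 18 mm high, about 45 g. Origin: centre of its underside, z up
- pick_pot: loose white ceramic pot, a plain upright cylinder 44 mm across and 55 mm high (closed, solid to the touch), with thin wooden picks standing out of it to 72 mm; about 160 g. Origin: centre of its underside, z up
- big_scoop: loose steel scoop: wide low upright round cup, 64 mm across, 34 mm high, wall and bottom 3 mm, open top (58 mm inside); level handle 14 mm wide, 5 mm thick, its middle 30 mm above the underside, ending 103 mm from the cup's axis; about 120 g. Origin: centre of the cup's underside, x along the handle away from the cup, z up. Handle at first points to +x within 30 degrees
- small_scoop: loose steel scoop: narrow tall upright round cup, 44 mm across, 58 mm high, wall and bottom 3 mm; level handle 14 mm wide, 5 mm thick, its middle 54 mm above the underside, ending 93 mm from the cup's axis; about 80 g. Origin: centre of the cup's underside, x along the handle away from the cup, z up. Handle at first points to +x within 30 degrees
- honey_jar: closed amber glass jar with a white cap, 54 mm across and 78 mm high, standing among the things to be moved; to be left alone. Origin: centre of its underside, z up

How it is judged:
At the end, for the whole second after the job is handed in: Upright, released, at rest: big gingerbread on gift box (15 mm off-centre at most), small on big (12), pick pot on board midway between box and platter (about 12), big scoop on cork mat (15), small scoop on its inner floor (10), handles 57 to 123 deg apart; honey jar within 20 mm of its start (horizontal distance between big_gingerbread and gift_box below 0.015 m and z of big_gingerbread in the frame of gift_box between 0.036 and 0.045 m and horizontal distance between small_gingerbread and big_gingerbread below 0.012 m and z of small_gingerbread in the frame of big_gingerbread between 0.016 and 0.025 m and x of pick_pot in the frame of board between -0.079 and -0.045 m and y of pick_pot in the frame of board between -0.017 and 0.017 m and z of pick_pot in the frame of board between 0.008 and 0.018 m and horizontal distance between big_scoop and cork_mat below 0.015 m and z of big_scoop in the frame of cork_mat between 0.001 and 0.009 m and horizontal distance between small_scoop and big_scoop below 0.01 m and z of small_scoop in the frame of big_scoop between 0 and 0.008 m and angle between the x axis of small_scoop and the x axis of big_scoop, either way round above 1 rad and distance of honey_jar from where it was at the start of the episode below 0.02 m and angle between each of big_gingerbread, small_gingerbread, pick_pot, big_scoop, small_scoop, honey_jar's own z axis and vertical below 0.12 rad and linear speed of each of big_gingerbread, small_gingerbread, pick_pot, big_scoop, small_scoop below 0.02 m/s); the robot touches nothing.
It fails at once if the honey jar is pushed away or knocked over (distance of honey_jar from where it was at the start of the episode above 0.02 m or angle between honey_jar's own z axis and vertical above 0.3 rad).
It also fails if it takes over 128 s, if anything falls off the work surface, if the arm or the gripper's body presses on something with over 40 N, if the wrist force passes 120 N, or if a joint passes its speed limit or range.

## Working session

There is one attempt and no reset: what is moved stays moved. The work goes in short steps, Python scripts to look and compute and a tool call to move; the robot and the scene stay as the last step left them, time stands still between calls to the robot, and variables do not carry over. Pictures are saved under pics/ and viewed, at most 14 in all, crops included, and the job is handed in when it is done.

Besides the shell and the picture viewer there is one more tool, called after "Request:" as name(argument=value, ...) on one line, values as JSON. step_arm: Moves the arm, as the interface text tells. Its arguments: {"type":"object","properties":{"delta_rot":{"type":"array","items":{"type":"array","items":{"type":"number"}}},"translation":{"type":"array","items":{"type":"array","items":{"type":"number"}}},"jaw":{"type":"array","items":{"type":"number"}}},"required":["delta_rot","translation","jaw"]}

```bash
ls; mkdir -p pics
cat > h.py <<'E'
import numpy as np, cv2
from rig import telemetry, imaging, robot, spotter
def save(n,f): cv2.imwrite(f'pics/{n}.png',f['color'])
def cloud(f):
    d=f['depth'];h,w=d.shape;F=h/2/np.tan(np.radians(f['fovy'])/2)
    u,v=np.meshgrid(np.arange(w),np.arange(h))
    xd=(u-f['cx'])/F;yd=(v-f['cy'])/F
    x,y=xd.copy(),yd.copy()
    for _ in range(15):
        s=1+f['k1']*(x*x+y*y);x=xd/s;y=yd/s
    P=np.stack([x*d,y*d,d],-1)
    R=cv2.Rodrigues(np.array(f['rvec'],float))[0]
    W=(P-np.array(f['tvec']).reshape(3))@R
    W[d<=0]=np.nan
    return W
E
python3 - <<'E'
from h import *
for c in ['side','top']:
    f=imaging.grab_frame(c);save(c+'0',f);W=cloud(f)
    print(c,f['fovy'],f['k1'],f['tvec'])
    for n in 'board gift_box platter cork_mat big_gingerbread small_gingerbread pick_pot big_scoop small_scoop honey_jar'.split():
        for s in spotter.silhouettes(c,n)[:3]:
            p=W[s['pixels']];p=p[~np.isnan(p[:,0])]
            if len(p)==0: continue
            print(n,round(s['score'],2),np.round(s['uv']),len(p),np.round(np.median(p,0),3),np.round(np.percentile(p,2,0),3),np.round(np.percentile(p,98,0),3))
E
```

```text
pics
side 44.47862190898592 -0.18022133882980423 [-0.52828479  0.07040915  1.11416395]
board 0.62 [263. 185.] 6677 [0.522 0.146 0.013] [ 0.366 -0.005  0.004] [0.72  0.334 0.016]
gift_box 0.96 [268. 151.] 958 [0.569 0.283 0.048] [0.518 0.246 0.015] [0.628 0.345 0.056]
platter 0.59 [272. 150.] 955 [0.57  0.283 0.048] [0.518 0.246 0.016] [0.629 0.345 0.056]
cork_mat 0.65 [223. 191.] 484 [0.427 0.143 0.017] [0.387 0.106 0.014] [0.467 0.184 0.02 ]
cork_mat 0.55 [331. 335.] 1492 [ 0.545 -0.432  0.056] [ 0.524 -0.442  0.007] [ 0.571 -0.398  0.08 ]
big_gingerbread 0.89 [243. 245.] 604 [ 0.442 -0.108  0.02 ] [ 0.414 -0.127  0.001] [ 0.472 -0.068  0.024]
small_gingerbread 0.91 [249. 324.] 504 [ 0.428 -0.343  0.019] [ 0.408 -0.358  0.005] [ 0.449 -0.318  0.022]
small_gingerbread 0.34 [340. 280.] 754 [ 0.607 -0.283  0.044] [ 0.59  -0.291  0.005] [ 0.63  -0.253  0.071]
pick_pot 0.63 [307. 187.] 900 [0.632 0.094 0.027] [0.583 0.047 0.016] [0.69  0.155 0.044]
big_scoop 0.68 [332. 241.] 1002 [ 0.636 -0.132  0.022] [ 0.598 -0.155  0.   ] [ 0.721 -0.064  0.035]
small_scoop 0.71 [247. 272.] 1016 [ 0.43
[... 620 characters left out ...]
ngerbread 0.78 [297. 248.] 410 [ 0.443 -0.095  0.021] [ 0.415 -0.123  0.016] [ 0.47  -0.068  0.025]
small_gingerbread 0.56 [383. 251.] 196 [ 0.429 -0.334  0.019] [ 0.41  -0.355  0.014] [ 0.448 -0.314  0.023]
pick_pot 0.5 [362. 185.] 245 [ 0.608 -0.265  0.055] [ 0.591 -0.289  0.01 ] [ 0.629 -0.246  0.073]
big_scoop 0.55 [307. 177.] 536 [ 0.642 -0.128  0.006] [ 0.602 -0.153 -0.001] [ 0.718 -0.098  0.037]
small_scoop 0.88 [344. 246.] 416 [ 0.443 -0.221  0.047] [ 0.414 -0.242 -0.001] [ 0.52  -0.202  0.061]
small_scoop 0.74 [208. 250.] 860 [0.427 0.148 0.016] [0.387 0.106 0.012] [0.468 0.189 0.021]
honey_jar 0.91 [415. 208.] 423 [ 0.547 -0.404  0.077] [ 0.525 -0.432  0.01 ] [ 0.572 -0.387  0.082]
```

View pics/top0.png

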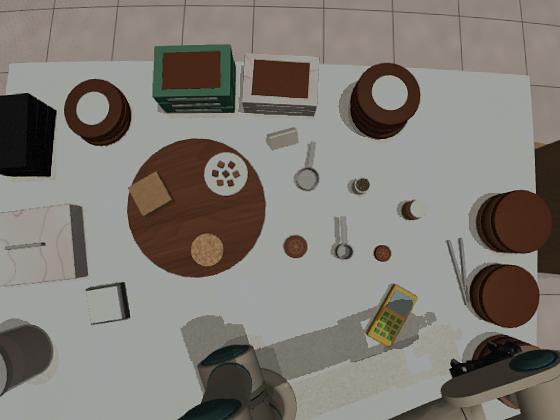

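```bash
cat >> h.py <<'E'
from scipy.optimize import least_squares
def circ(p,r):
    "fit a circle of known radius to xy edge points, robust"
    q=least_squares(lambda c:np.hypot(*(p-c).T)-r,p.mean(0),loss='soft_l1',f_scale=.002)
    return q.x,np.median(abs(q.fun))
def disc(W,c,rad,z0,z1):
    "points within rad of c at heights z0..z1; min enclosing circle and mean"
    p=W.reshape(-1,3);p=p[~np.isnan(p[:,0])]
    p=p[(np.hypot(p[:,0]-c[0],p[:,1]-c[1])<rad)&(p[:,2]>z0)&(p[:,2]<z1)]
    return p
E
python3 - <<'E'
from h import *
f=imaging.grab_frame('top');W=cloud(f);g=imaging.grab_frame('side');V=cloud(g)
for n,c,rad,z0,z1 in [('bigG',(.442,-.096),.05,.014,.03),('smallG',(.429,-.334),.04,.012,.03),('pot',(.61,-.267),.04,.045,.06),('jar',(.547,-.407),.045,.065,.09),('cork',(.428,.148),.05,.0145,.02),('box',(.572,.301),.075,.045,.06),('bigrim',(.632,-.13),.038,.028,.045),('bigh',(.70,-.115),.05,.02,.04),('smallrim',(.437,-.224),.028,.05,.07),('smallh',(.50,-.21),.035,.045,.06)]:
    for k,X in (('t',W),('s',V)):
        p=disc(X,c,rad,z0,z1)
        if len(p)<5: print(n,k,len(p));continue
        xy=p[:,:2].astype(np.float32)
        m=cv2.minEnclosingCircle(xy); r=cv2.minAreaRect(xy)
        print(n,k,len(p),'mean',np.round(p.mean(0),4),'mec',np.round(m[0],4),round(m[1],4),'rect',np.round(r[0],4),np.round(r[1],4),round(r[2],1))
s=telemetry.get_state();print(s['t'],s['tool_pos'],s['eef_rot'])
E
```

```text
bigG t 422 mean [ 0.443  -0.0952  0.0205] mec [ 0.4429 -0.0956] 0.0319 rect [ 0.4428 -0.0959] [0.0598 0.0603] 1.3
bigG s 458 mean [ 0.4429 -0.1004  0.0208] mec [ 0.444 -0.096] 0.0333 rect [ 0.4436 -0.0968] [0.0631 0.0631] 34.2
smallG t 217 mean [ 0.4294 -0.334   0.019 ] mec [ 0.4293 -0.3349] 0.023 rect [ 0.4294 -0.335 ] [0.0441 0.0432] 52.1
smallG s 437 mean [ 0.4294 -0.3392  0.0185] mec [ 0.4298 -0.3366] 0.0243 rect [ 0.4296 -0.3364] [0.0459 0.0455] 46.4
pot t 180 mean [ 0.6105 -0.2671  0.0556] mec [ 0.611  -0.2683] 0.0224 rect [ 0.6115 -0.2677] [0.0409 0.0433] 12.7
pot s 301 mean [ 0.609  -0.2769  0.0541] mec [ 0.6123 -0.2699] 0.0232 rect [ 0.6115 -0.2703] [0.0439 0.0426] 23.2
jar t 271 mean [ 0.5493 -0.4122  0.0782] mec [ 0.5508 -0.4142] 0.0248 rect [ 0.5487 -0.4135] [0.0451 0.046 ] 2.0
jar s 666 mean [ 0.5481 -0.4202  0.077 ] mec [ 0.5498 -0.4163] 0.0255 rect [ 0.5492 -0.4158] [0.0493 0.0476] 78.5
cork t 667 mean [0.4277 0.1467 0.0168] mec [0.4279 0.1483] 0.0497 rect [0.4272 0.1489] [0.0971 0.0919] 9.7
cork s 513 mean [0.428  0.1447 0.0172] mec [0.4282 0.1479] 0.05 rect [0.4259 0
[... 554 characters left out ...]
9 -0.113 ] [0.0925 0.0568] 5.9
bigh s 220 mean [ 0.6897 -0.1269  0.0314] mec [ 0.6996 -0.114 ] 0.0497 rect [ 0.7015 -0.121 ] [0.0953 0.0566] 12.6
smallrim t 88 mean [ 0.4393 -0.2233  0.0573] mec [ 0.438 -0.222] 0.027 rect [ 0.4353 -0.2211] [0.0489 0.0432] 37.3
smallrim s 240 mean [ 0.4363 -0.2268  0.056 ] mec [ 0.4379 -0.2276] 0.0269 rect [ 0.4355 -0.2266] [0.0465 0.0473] 54.6
smallh t 106 mean [ 0.4966 -0.2177  0.0567] mec [ 0.4963 -0.2151] 0.0294 rect [ 0.4965 -0.2177] [0.0586 0.0143] 5.2
smallh s 166 mean [ 0.4958 -0.2212  0.0567] mec [ 0.4953 -0.2183] 0.0293 rect [ 0.4954 -0.2199] [0.0583 0.0167] 1.8
1.2 [ 0.21157647 -0.48048182  0.23130832] [3.14154225e+00 3.77496923e-05 4.14779774e-01]
```

View pics/side0.png

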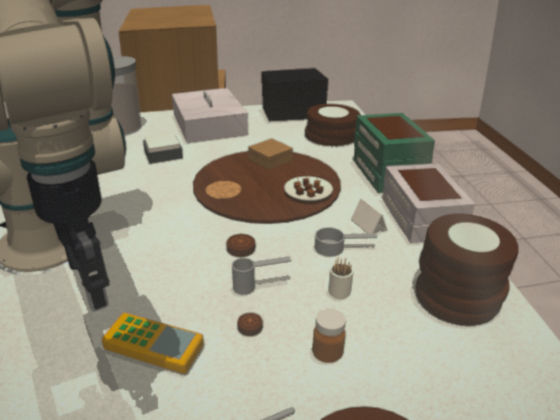

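```bash
cat >> h.py <<'E'
def scoop(X,c,r,zr,L):
    "rim circle and handle angle of a scoop near c"
    for _ in range(3):
        p=disc(X,c,r+.006,zr-.008,zr+.01)[:,:2]
        p=p[np.hypot(*(p-c).T)>r-.009]
        c,e=circ(p,r-.0015)
    p=disc(X,c,L+.006,zr-.012,zr+.01)[:,:2]-c
    p=p[np.hypot(*p.T)>r+.012]; p=p[abs(np.arctan2(p[:,1],p[:,0]))<.7]
    m=p.mean(0);return c,np.arctan2(m[1],m[0]),np.hypot(*p.T).max(),e,len(p)
E
python3 - <<'E'
from h import *
f=imaging.grab_frame('top');W=cloud(f);g=imaging.grab_frame('side');V=cloud(g)
for X in (W,V):
    print('big',scoop(X,np.array([.630,-.124]),.032,.034,.103))
    print('small',scoop(X,np.array([.4355,-.224]),.022,.058,.093))
    p=disc(X,(.637,.1),.08,.0235,.03);p=p[:,:2].astype(np.float32)
    print('platter rim',len(p),circ(p[np.hypot(*(p-[.637,.1]).T)>.05],.058),cv2.minEnclosingCircle(p))
print(telemetry.get_state()['t'])
E
```

```text
big (array([ 0.63069361, -0.12375767]), np.float64(-0.11174860314069299), np.float64(0.09976606818960908), np.float64(0.0009310755974747068), 94)
small (array([ 0.43326035, -0.22254226]), np.float64(0.0762915403761001), np.float64(0.09279481253905567), np.float64(0.0009739796794418568), 120)
platter rim 505 (array([0.63645853, 0.10144344]), np.float64(0.0029667355132232606)) ((0.6374869346618652, 0.10266341269016266), 0.06016732379794121)
big (array([ 0.62916094, -0.1243528 ]), np.float64(-0.1414460993663273), np.float64(0.1039754941660633), np.float64(0.0011210582849386815), 129)
small (array([ 0.43364163, -0.22589334]), np.float64(0.07270391473835494), np.float64(0.09015858745668069), np.float64(0.0009959764616594181), 166)
platter rim 428 (array([0.63599921, 0.10084844]), np.float64(0.0024716424226488357)) ((0.6370567083358765, 0.1029207780957222), 0.06240444630384445)
1.3
```

```bash
cat > plan.py <<'E'
import sys
from h import *
# args: x,y,z,yaw waypoints ; prints tool-frame rows from the present pose
s=telemetry.get_state();p=np.array(s['tool_pos']);yaw=s['eef_rot'][2]
print('t',round(s['t'],2),'pose',np.round(p,4),np.round(s['eef_rot'],3),'open',round(s['opening'],4),'grip',round(s['grip_force'],1))
for a in sys.argv[1:]:
    x,y,z,w=map(float,a.split(','));d=np.array([x,y,z])-p
    c,q=np.cos(yaw),np.sin(yaw)
    print(a,'->',np.round([1000*(d[0]*c+d[1]*q),1000*(d[0]*q-d[1]*c),-1000*d[2]],1),'wz',round(-((w-yaw+np.pi)%(2*np.pi)-np.pi),3),'rows',round(np.linalg.norm(d)/.0417,1))
E
python3 plan.py .443,-.096,.1,.415 .443,-.096,.002,.415
```

```text
t 1.3 pose [ 0.2116 -0.4805  0.2313] [3.142 0.    0.415] open 0.0856 grip 0.0
.443,-.096,.1,.415 -> [ 366.7 -258.6  131.3] wz -0.0 rows 11.2
.443,-.096,.002,.415 -> [ 366.7 -258.6  229.3] wz -0.0 rows 12.1
```

Request:
step_arm(delta_rot=[[0,0,0],[0,0,0],[0,0,0],[0,0,0],[0,0,0],[0,0,0],[0,0,0],[0,0,0],[0,0,0],[0,0,0],[0,0,0],[0,0,0]], translation=[[366.7,-258.6,131.3],[366.7,-258.6,131.3],[366.7,-258.6,131.3],[366.7,-258.6,131.3],[366.7,-258.6,131.3],[366.7,-258.6,131.3],[366.7,-258.6,131.3],[366.7,-258.6,131.3],[366.7,-258.6,131.3],[366.7,-258.6,131.3],[366.7,-258.6,131.3],[366.7,-258.6,131.3]], jaw=[85,85,85,85,85,85,85,85,85,85,85,85])

```text
t: 2.3
tool_pos: [0.4439, -0.0915, 0.0982]
eef_rot: [-3.139, 0.001, 0.419]
force: [-0.6, 0.2, -1.1]
opening: 0.085
grip_force: 0.0
```

```bash
python3 plan.py .443,-.096,.003,.415
```

```text
t 2.3 pose [ 0.4439 -0.0915  0.0982] [-3.139e+00  1.000e-03  4.190e-01] open 0.085 grip 0.0
.443,-.096,.003,.415 -> [-2.6  3.7 95.2] wz 0.004 rows 2.3
```

Request:
step_arm(delta_rot=[[0,0,0],[0,0,0],[0,0,0],[0,0,0],[0,0,0],[0,0,0],[0,0,0],[0,0,0],[0,0,0],[0,0,0],[0,0,0],[0,0,0]], translation=[[0,0,35],[0,0,70],[0,0,90],[0,0,97],[0,0,97],[0,0,97],[0,0,97],[0,0,97],[0,0,97],[0,0,97],[0,0,97],[0,0,97]], jaw=[85,85,85,85,85,85,50,50,50,50,50,50])

```text
t: 3.3
tool_pos: [0.4445, -0.0966, 0.0056]
eef_rot: [3.139, -0.003, 0.415]
force: [-3.1, 0.5, 8.9]
opening: 0.0616
grip_force: 63.9
```

```bash
python3 plan.py .443,-.096,.14,.415 .574,.3045,.14,.415 .574,.3045,.056,.415
```

```text
t 3.3 pose [ 0.4445 -0.0966  0.0056] [ 3.139e+00 -3.000e-03  4.150e-01] open 0.0616 grip 63.9
.443,-.096,.14,.415 -> [  -1.1   -1.1 -134.4] wz -0.0 rows 3.2
.574,.3045,.14,.415 -> [ 280.1 -314.9 -134.4] wz -0.0 rows 10.6
.574,.3045,.056,.415 -> [ 280.1 -314.9  -50.4] wz -0.0 rows 10.2
```

Request:
step_arm(delta_rot=[[0,0,0],[0,0,0],[0,0,0],[0,0,0],[0,0,0],[0,0,0],[0,0,0],[0,0,0],[0,0,0],[0,0,0],[0,0,0],[0,0,0]], translation=[[0,0,-30],[0,0,-70],[40,-30,-110],[281,-314,-120],[281,-314,-120],[281,-314,-120],[281,-314,-120],[281,-314,-120],[281,-314,-120],[281,-314,-120],[281,-314,-120],[281,-314,-120]], jaw=[50,50,50,50,50,50,50,50,50,50,50,50])

```text
t: 4.3
tool_pos: [0.5696, 0.2922, 0.1233]
eef_rot: [3.141, -0.002, 0.415]
force: [2.0, -0.3, -0.6]
opening: 0.0615
grip_force: 65.8
```

Request:
step_arm(delta_rot=[[0,0,0],[0,0,0],[0,0,0],[0,0,0],[0,0,0],[0,0,0]], translation=[[0,0,0],[0,0,0],[0,0,0],[0,0,0],[0,0,0],[0,0,0]], jaw=[50,50,50,50,50,50])

```text
t: 4.8
tool_pos: [0.5693, 0.2889, 0.1227]
eef_rot: [3.141, -0.001, 0.413]
force: [0.8, 0.7, -0.3]
opening: 0.0616
grip_force: 65.9
```

```bash
python3 plan.py .574,.3045,.058,.415
python3 - <<'E'
from h import *
f=imaging.grab_frame('side');save('s1',f)
E
```

```text
t 4.8 pose [0.5693 0.2889 0.1227] [ 3.141e+00 -1.000e-03  4.130e-01] open 0.0616 grip 65.9
.574,.3045,.058,.415 -> [ 10.5 -12.4  64.7] wz -0.002 rows 1.6
```

View pics/s1.png

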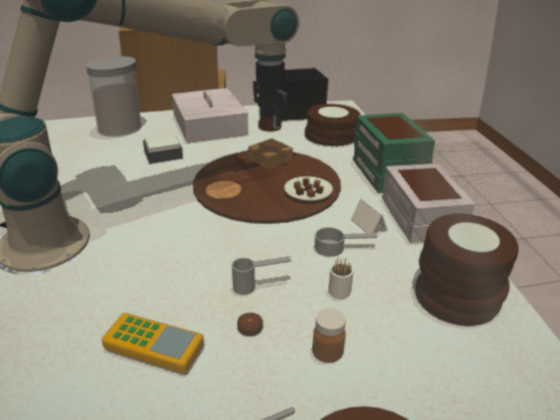

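The gingerbread is held level at about (270,125), above the box at (270,153). Next I lower it.

Request:
step_arm(delta_rot=[[0,0,0],[0,0,0],[0,0,0],[0,0,0],[0,0,0],[0,0,0],[0,0,0],[0,0,0],[0,0,0]], translation=[[10.5,-12.4,20],[10.5,-12.4,45],[10.5,-12.4,58],[10.5,-12.4,64.5],[10.5,-12.4,64.5],[10.5,-12.4,64.5],[10.5,-12.4,64.5],[10.5,-12.4,64.5],[10.5,-12.4,64.5]], jaw=[50,50,50,50,50,50,50,50,50])

```text
t: 5.6
tool_pos: [0.5739, 0.3053, 0.0578]
eef_rot: [3.141, -0.0, 0.414]
force: [-0.4, -1.0, 0.1]
opening: 0.0617
grip_force: 66.0
```

Request:
step_arm(delta_rot=[[0,0,0],[0,0,0],[0,0,0],[0,0,0],[0,0,0],[0,0,0],[0,0,0],[0,0,0],[0,0,0],[0,0,0]], translation=[[0,0,0],[0,0,0],[0,0,0],[0,0,0],[0,0,0],[0,0,-15],[0,0,-50],[0,0,-90],[0,0,-90],[0,0,-90]], jaw=[82,82,82,82,82,82,82,82,82,82])

```text
t: 6.43
tool_pos: [0.5752, 0.3063, 0.1515]
eef_rot: [-3.142, -0.007, 0.415]
force: [-0.6, -0.2, -1.0]
opening: 0.0822
grip_force: 0.0
```

```bash
python3 plan.py .4295,-.3355,.12,.415 .4295,-.3355,.003,.415
```

```text
t 6.43 pose [0.5752 0.3063 0.1515] [-3.142 -0.007  0.415] open 0.0822 grip 0.0
.4295,-.3355,.12,.415 -> [-392.   528.6   31.5] wz -0.0 rows 15.8
.4295,-.3355,.003,.415 -> [-392.   528.6  148.5] wz -0.0 rows 16.2
```

Request:
step_arm(delta_rot=[[0,0,0],[0,0,0],[0,0,0],[0,0,0],[0,0,0],[0,0,0],[0,0,0],[0,0,0],[0,0,0],[0,0,0],[0,0,0],[0,0,0]], translation=[[-390,528,20],[-390,528,20],[-390,528,20],[-390,528,20],[-390,528,20],[-390,528,20],[-390,528,20],[-390,528,20],[-390,528,20],[-390,528,20],[-390,528,20],[-390,528,20]], jaw=[75,75,75,75,75,75,75,75,75,75,75,75])

```text
t: 7.43
tool_pos: [0.4626, -0.1835, 0.1311]
eef_rot: [-3.14, 0.001, 0.415]
force: [0.5, -0.1, 0.4]
opening: 0.0748
grip_force: 0.0
```

Request:
step_arm(delta_rot=[[0,0,0],[0,0,0],[0,0,0]], translation=[[0,0,0],[0,0,0],[0,0,0]], jaw=[75,75,75])

```text
t: 7.68
tool_pos: [0.4636, -0.1815, 0.1314]
eef_rot: [-3.14, 0.001, 0.414]
force: [-0.5, -0.5, 0.4]
opening: 0.0753
grip_force: 0.0
```

```bash
python3 plan.py .4295,-.3355,.12,.415 .4295,-.3355,.003,.415
python3 - <<'E'
from h import *
for c in ('top','side'):
    f=imaging.grab_frame(c);X=cloud(f)
    p=disc(X,(.574,.305),.05,.064,.09);print(c,len(p),p.mean(0) if len(p) else 0, cv2.minEnclosingCircle(p[:,:2].astype(np.float32)) if len(p) else 0)
    save(c+'2',f)
E
```

```text
t 7.68 pose [ 0.4636 -0.1815  0.1314] [-3.14e+00  1.00e-03  4.14e-01] open 0.0753 grip 0.0
.4295,-.3355,.12,.415 -> [-93.2 127.2  11.4] wz -0.001 rows 3.8
.4295,-.3355,.003,.415 -> [-93.2 127.2 128.4] wz -0.001 rows 4.9
top 440 [0.57306264 0.3025932  0.07251855] ((0.573097825050354, 0.3033117651939392), 0.03267255052924156)
side 36 [0.59573174 0.29181259 0.07182087] ((0.5923294425010681, 0.29540422558784485), 0.023823317140340805)
```

Request:
step_arm(delta_rot=[[0,0,0],[0,0,0],[0,0,0],[0,0,0],[0,0,0],[0,0,0],[0,0,0],[0,0,0],[0,0,0],[0,0,0]], translation=[[-93,127,11],[-93,127,11],[-93,127,11],[-93,127,11],[-93,127,40],[-93,127,80],[-93,127,110],[-93,127,125.4],[-93,127,125.4],[-93,127,125.4]], jaw=[75,75,75,75,75,75,75,75,75,75])

```text
t: 8.62
tool_pos: [0.4305, -0.3344, 0.0066]
eef_rot: [-3.14, 0.001, 0.417]
force: [0.1, 1.2, -0.6]
opening: 0.0746
grip_force: 0.0
```

Request:
step_arm(delta_rot=[[0,0,0],[0,0,0],[0,0,0],[0,0,0],[0,0,0],[0,0,0],[0,0,0],[0,0,0]], translation=[[0,0,0],[0,0,0],[0,0,0],[0,0,0],[0,0,0],[0,0,0],[0,0,0],[0,0,0]], jaw=[75,35,35,35,35,35,35,35])

```text
t: 9.28
tool_pos: [0.4311, -0.3363, 0.0091]
eef_rot: [3.139, -0.002, 0.415]
force: [0.1, 2.2, 7.3]
opening: 0.0427
grip_force: 59.8
```

```bash
python3 plan.py .4295,-.3355,.15,.415 .574,.304,.15,.415
```

```text
t 9.28 pose [ 0.4311 -0.3363  0.0091] [ 3.139e+00 -2.000e-03  4.150e-01] open 0.0427 grip 59.8
.4295,-.3355,.15,.415 -> [  -1.1   -1.4 -140.9] wz -0.0 rows 3.4
.574,.304,.15,.415 -> [ 388.9 -528.4 -140.9] wz -0.0 rows 16.1
```

Request:
step_arm(delta_rot=[[0,0,0],[0,0,0],[0,0,0],[0,0,0],[0,0,0],[0,0,0],[0,0,0],[0,0,0],[0,0,0],[0,0,0],[0,0,0],[0,0,0]], translation=[[0,0,-30],[0,0,-70],[0,0,-110],[388,-528,-144],[388,-528,-144],[388,-528,-144],[388,-528,-144],[388,-528,-144],[388,-528,-144],[388,-528,-144],[388,-528,-144],[388,-528,-144]], jaw=[35,35,35,35,35,35,35,35,35,35,35,35])

```text
t: 10.28
tool_pos: [0.5116, 0.0319, 0.1374]
eef_rot: [3.141, -0.001, 0.415]
force: [1.1, 0.0, -0.6]
opening: 0.043
grip_force: 61.1
```

Request:
step_arm(delta_rot=[[0,0,0],[0,0,0]], translation=[[0,0,0],[0,0,0]], jaw=[35,35])

```text
t: 10.45
tool_pos: [0.5117, 0.0319, 0.137]
eef_rot: [3.141, -0.001, 0.419]
force: [0.1, -0.4, -0.6]
opening: 0.0426
grip_force: 61.2
```

```bash
python3 plan.py .574,.304,.15,.415 .574,.304,.0825,.415
```

```text
t 10.45 pose [0.5117 0.0319 0.137 ] [ 3.141e+00 -1.000e-03  4.190e-01] open 0.0426 grip 61.2
.574,.304,.15,.415 -> [ 167.6 -223.2  -13. ] wz 0.004 rows 6.7
.574,.304,.0825,.415 -> [ 167.6 -223.2   54.5] wz 0.004 rows 6.8
```

Request:
step_arm(delta_rot=[[0,0,0],[0,0,0],[0,0,0],[0,0,0],[0,0,0],[0,0,0],[0,0,0],[0,0,0],[0,0,0],[0,0,0],[0,0,0],[0,0,0]], translation=[[167,-223.5,-10],[167,-223.5,-10],[167,-223.5,-10],[167,-223.5,-10],[167,-223.5,-10],[167,-223.5,-10],[167,-223.5,-10],[167,-223.5,-10],[167,-223.5,-10],[167,-223.5,20],[167,-223.5,40],[167,-223.5,50]], jaw=[35,35,35,35,35,35,35,35,35,35,35,35])

```text
t: 11.45
tool_pos: [0.5734, 0.2988, 0.0833]
eef_rot: [3.141, 0.005, 0.412]
force: [-0.7, -0.5, -1.1]
opening: 0.043
grip_force: 61.2
```

Request:
step_arm(delta_rot=[[0,0,0],[0,0,0],[0,0,0]], translation=[[0,0,2],[0,0,4],[0,0,4]], jaw=[35,35,35])

```text
t: 11.7
tool_pos: [0.5749, 0.3012, 0.0837]
eef_rot: [3.141, -0.002, 0.414]
force: [-0.5, 0.5, -1.4]
opening: 0.0428
grip_force: 61.2
```

```bash
python3 plan.py .574,.304,.082,.415
```

```text
t 11.7 pose [0.5749 0.3012 0.0837] [ 3.141e+00 -2.000e-03  4.140e-01] open 0.0428 grip 61.2
.574,.304,.082,.415 -> [ 0.3 -3.   1.7] wz -0.001 rows 0.1
```

Request:
step_arm(delta_rot=[[0,0,0],[0,0,0],[0,0,0],[0,0,0],[0,0,0],[0,0,0],[0,0,0],[0,0,0],[0,0,0],[0,0,0],[0,0,0],[0,0,0]], translation=[[0,-2.5,0],[0,-2.5,1.5],[0,-2.5,1.5],[0,-2.5,1.5],[0,-2.5,1.5],[0,-2.5,1.5],[0,-2.5,1.5],[0,-2.5,1.5],[0,-2.5,-15],[0,-2.5,-50],[0,-2.5,-90],[0,-2.5,-90]], jaw=[35,35,35,70,70,70,70,70,70,70,70,70])

```text
t: 12.7
tool_pos: [0.576, 0.3053, 0.1825]
eef_rot: [-3.141, -0.015, 0.415]
force: [0.9, 1.0, 2.5]
opening: 0.0697
grip_force: 0.0
```

```bash
python3 plan.py .574,.3035,.17,1.87 .6115,-.269,.14,1.87
```

```text
t 12.7 pose [0.576  0.3053 0.1825] [-3.141 -0.015  0.415] open 0.0697 grip 0.0
.574,.3035,.17,1.87 -> [-2.5  0.9 12.5] wz -1.455 rows 0.3
.6115,-.269,.14,1.87 -> [-198.9  539.9   42.5] wz -1.455 rows 13.8
```

Request:
step_arm(delta_rot=[[0,0,-1.455],[0,0,-1.455],[0,0,-1.455],[0,0,-1.455],[0,0,-1.455],[0,0,-1.455],[0,0,-1.455],[0,0,-1.455],[0,0,-1.455],[0,0,-1.455],[0,0,-1.455],[0,0,-1.455]], translation=[[-199,540,35],[-199,540,35],[-199,540,35],[-199,540,35],[-199,540,35],[-199,540,35],[-199,540,35],[-199,540,35],[-199,540,35],[-199,540,35],[-199,540,35],[-199,540,35]], jaw=[75,75,75,75,75,75,75,75,75,75,75,75])

```text
t: 13.7
tool_pos: [0.6028, -0.1735, 0.1435]
eef_rot: [3.141, 0.001, 1.853]
force: [0.3, 0.0, 0.6]
opening: 0.0751
grip_force: 0.0
```

Request:
step_arm(delta_rot=[[0,0,0],[0,0,0],[0,0,0]], translation=[[0,0,0],[0,0,0],[0,0,0]], jaw=[75,75,75])

```text
t: 13.95
tool_pos: [0.6029, -0.1715, 0.1433]
eef_rot: [3.141, -0.0, 1.845]
force: [0.1, 0.3, 0.3]
opening: 0.0751
grip_force: 0.0
```

```bash
python3 plan.py .6115,-.269,.14,1.87 .6115,-.269,.024,1.87;python3 - <<'E'
from h import *
for c in ('top','side'):
    f=imaging.grab_frame(c);X=cloud(f)
    for z0,z1 in((.083,.11),(.064,.08)):
        p=disc(X,(.574,.305),.05,z0,z1);print(c,len(p),p.mean(0) if len(p) else 0, cv2.minEnclosingCircle(p[:,:2].astype(np.float32)) if len(p) else 0)
E
```

```text
t 13.95 pose [ 0.6029 -0.1715  0.1433] [ 3.141 -0.     1.845] open 0.0751 grip 0.0
.6115,-.269,.14,1.87 -> [-96.2 -18.1   3.3] wz -0.025 rows 2.3
.6115,-.269,.024,1.87 -> [-96.2 -18.1 119.3] wz -0.025 rows 3.7
top 241 [0.57209527 0.30151025 0.0903046 ] ((0.5712812542915344, 0.3021368980407715), 0.023798778653144836)
top 196 [0.57234038 0.29718175 0.07215548] ((0.5720823407173157, 0.30340832471847534), 0.03290562331676483)
side 118 [0.57152716 0.2948954  0.09065138] ((0.5727129578590393, 0.2992962896823883), 0.02343716099858284)
side 150 [0.57141379 0.28516096 0.07195047] ((0.5730592608451843, 0.30027344822883606), 0.031334880739450455)
```

Request:
step_arm(delta_rot=[[0,0,-0.025],[0,0,-0.025],[0,0,-0.025],[0,0,-0.025],[0,0,-0.025],[0,0,-0.025],[0,0,-0.025],[0,0,-0.025],[0,0,-0.025],[0,0,-0.025]], translation=[[-96,-18,3],[-96,-18,3],[-96,-18,3],[-96,-18,3],[-96,-18,30],[-96,-18,65],[-96,-18,100],[-96,-18,119],[-96,-18,119],[-96,-18,119]], jaw=[75,75,75,75,75,75,75,75,75,75])

```text
t: 14.88
tool_pos: [0.6117, -0.2669, 0.0241]
eef_rot: [-3.14, -0.001, 1.874]
force: [0.8, 0.5, 0.7]
opening: 0.0748
grip_force: 0.0
```

Request:
step_arm(delta_rot=[[0,0,0],[0,0,0],[0,0,0],[0,0,0],[0,0,0],[0,0,0],[0,0,0],[0,0,0]], translation=[[0,0,0],[0,0,0],[0,0,0],[0,0,0],[0,0,0],[0,0,0],[0,0,0],[0,0,0]], jaw=[75,35,35,35,35,35,35,35])

```text
t: 15.55
tool_pos: [0.6128, -0.2694, 0.0268]
eef_rot: [3.139, 0.003, 1.872]
force: [-0.6, -0.1, 6.5]
opening: 0.0423
grip_force: 61.6
```

```bash
python3 plan.py .6055,.203,.13,1.87
```

```text
t 15.55 pose [ 0.6128 -0.2694  0.0268] [3.139e+00 3.000e-03 1.872e+00] open 0.0423 grip 61.6
.6055,.203,.13,1.87 -> [ 453.3  133.1 -103.2] wz 0.002 rows 11.6
```

Request:
step_arm(delta_rot=[[0,0,0],[0,0,0],[0,0,0],[0,0,0],[0,0,0],[0,0,0],[0,0,0],[0,0,0],[0,0,0],[0,0,0],[0,0,0],[0,0,0]], translation=[[0,0,-30],[0,0,-70],[0,0,-110],[453,133,-110],[453,133,-110],[453,133,-110],[453,133,-110],[453,133,-110],[453,133,-110],[453,133,-110],[453,133,-110],[453,133,-110]], jaw=[35,35,35,35,35,35,35,35,35,35,35,35])

```text
t: 16.55
tool_pos: [0.6055, 0.108, 0.1348]
eef_rot: [3.141, 0.0, 1.872]
force: [0.2, 0.2, -0.9]
opening: 0.0429
grip_force: 61.2
```

Request:
step_arm(delta_rot=[[0,0,0],[0,0,0]], translation=[[0,0,0],[0,0,0]], jaw=[35,35])

```text
t: 16.72
tool_pos: [0.6055, 0.1084, 0.1345]
eef_rot: [3.141, 0.0, 1.876]
force: [1.2, -1.4, -1.8]
opening: 0.0422
grip_force: 61.2
```

```bash
python3 plan.py .6055,.203,.13,1.87 .6055,.203,.0395,1.87
```

```text
t 16.72 pose [0.6055 0.1084 0.1345] [3.141 0.    1.876] open 0.0422 grip 61.2
.6055,.203,.13,1.87 -> [90.2 28.4  4.5] wz 0.006 rows 2.3
.6055,.203,.0395,1.87 -> [90.2 28.4 95. ] wz 0.006 rows 3.2
```

Request:
step_arm(delta_rot=[[0,0,0],[0,0,0],[0,0,0],[0,0,0],[0,0,0],[0,0,0],[0,0,0],[0,0,0],[0,0,0],[0,0,0],[0,0,0],[0,0,0]], translation=[[90.5,28,0],[90.5,28,0],[90.5,28,0],[90.5,28,0],[90.5,28,0],[90.5,28,0],[90.5,28,30],[90.5,28,60],[90.5,28,85],[90.5,28,94],[90.5,28,94],[90.5,28,94]], jaw=[35,35,35,35,35,35,35,35,35,35,35,35])

```text
t: 17.72
tool_pos: [0.6063, 0.1992, 0.0409]
eef_rot: [3.141, 0.0, 1.87]
force: [0.1, -0.5, -1.0]
opening: 0.042
grip_force: 62.0
```

Request:
step_arm(delta_rot=[[0,0,0],[0,0,0]], translation=[[0,0,0.5],[0,0,0.5]], jaw=[35,35])

```text
t: 17.88
tool_pos: [0.6062, 0.2001, 0.0404]
eef_rot: [3.141, 0.0, 1.871]
force: [0.3, 0.2, -1.9]
opening: 0.0422
grip_force: 62.0
```

```bash
python3 plan.py .6055,.203,.0395,1.87
```

```text
t 17.88 pose [0.6062 0.2001 0.0404] [3.141 0.    1.871] open 0.0422 grip 62.0
.6055,.203,.0395,1.87 -> [3.  0.1 0.9] wz 0.001 rows 0.1
```

Request:
step_arm(delta_rot=[[0,0,0],[0,0,0],[0,0,0],[0,0,0],[0,0,0],[0,0,0],[0,0,0],[0,0,0],[0,0,0],[0,0,0],[0,0,0],[0,0,0]], translation=[[3,0,1.2],[3,0,1.5],[3,0,1.5],[3,0,1.5],[3,0,1.5],[3,0,1.5],[3,0,1.5],[3,0,1.5],[3,0,-15],[3,0,-50],[3,0,-90],[3,0,-120]], jaw=[35,35,35,65,65,65,65,65,65,65,65,65])

```text
t: 18.88
tool_pos: [0.6052, 0.2038, 0.163]
eef_rot: [3.139, 0.0, 1.872]
force: [1.3, 0.3, 0.7]
opening: 0.0652
grip_force: 0.0
```

```bash
python3 plan.py .63,-.124,.14,-.125
```

```text
t 18.88 pose [0.6052 0.2038 0.163 ] [3.139 0.    1.872] open 0.0652 grip 0.0
.63,-.124,.14,-.125 -> [-320.4  -73.5   23. ] wz 1.997 rows 7.9
```

Request:
step_arm(delta_rot=[[0,0,1.5],[0,0,1.5],[0,0,1.5],[0,0,1.5],[0,0,1.5],[0,0,1.5],[0,0,1.5],[0,0,1.5],[0,0,1.5],[0,0,1.5],[0,0,1.5],[0,0,1.5]], translation=[[-320,-73.5,20],[-320,-73.5,20],[-320,-73.5,20],[-320,-73.5,20],[-320,-73.5,20],[-320,-73.5,20],[-320,-73.5,20],[-320,-73.5,20],[-320,-73.5,20],[-320,-73.5,20],[-320,-73.5,20],[-320,-73.5,20]], jaw=[84,84,84,84,84,84,84,84,84,84,84,84])

```text
t: 19.88
tool_pos: [0.6295, -0.1242, 0.1398]
eef_rot: [-3.142, 0.0, 0.365]
force: [-1.2, -0.2, -0.2]
opening: 0.0841
grip_force: 0.0
```

Request:
step_arm(delta_rot=[[0,0,0.497],[0,0,0.497],[0,0,0.497],[0,0,0.497],[0,0,0.497],[0,0,0.497],[0,0,0.497]], translation=[[0,0,0],[0,0,0],[0,0,0],[0,0,0],[0,0,0],[0,0,0],[0,0,0]], jaw=[84,84,84,84,84,84,84])

```text
t: 20.47
tool_pos: [0.6296, -0.1237, 0.1399]
eef_rot: [3.141, -0.0, -0.122]
force: [-0.2, -0.1, 0.2]
opening: 0.0843
grip_force: 0.0
```

```bash
python3 plan.py .63,-.124,.008,-.125;python3 - <<'E'
from h import *
f=imaging.grab_frame('top');X=cloud(f);save('top3',f)
p=disc(X,(.6055,.203),.04,.058,.073);print(p.mean(0),cv2.minEnclosingCircle(p[:,:2].astype(np.float32)))
E
```

```text
t 20.47 pose [ 0.6296 -0.1237  0.1399] [ 3.141 -0.    -0.122] open 0.0843 grip 0.0
.63,-.124,.008,-.125 -> [  0.4   0.2 131.9] wz 0.003 rows 3.2
[0.602666   0.2035631  0.06758924] ((0.6033861637115479, 0.20546402037143707), 0.022691186517477036)
```

View pics/top3.png

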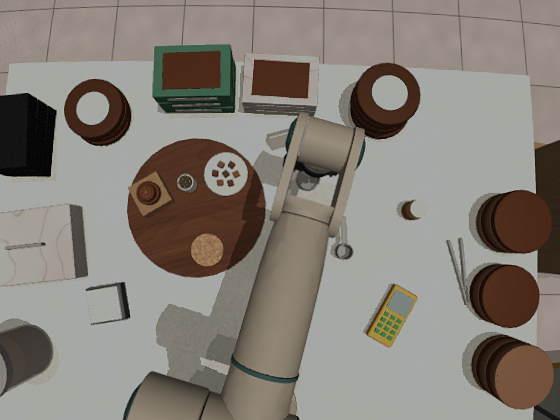

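The stack sits on the box at (150,192) and the pot stands at (186,183), midway to the platter. The jar at (413,210) hasn't moved. Next is the big scoop.

Request:
step_arm(delta_rot=[[0,0,0],[0,0,0],[0,0,0],[0,0,0],[0,0,0],[0,0,0],[0,0,0]], translation=[[0,0,35],[0,0,70],[0,0,100],[0,0,120],[0,0,130],[0,0,130],[0,0,130]], jaw=[84,84,84,84,84,84,84])

```text
t: 21.1
tool_pos: [0.6301, -0.1238, 0.0107]
eef_rot: [3.141, -0.001, -0.124]
force: [0.6, -0.6, 0.2]
opening: 0.0842
grip_force: 0.0
```

Request:
step_arm(delta_rot=[[0,0,0],[0,0,0],[0,0,0],[0,0,0],[0,0,0],[0,0,0],[0,0,0],[0,0,0]], translation=[[0,0,0],[0,0,0],[0,0,0],[0,0,0],[0,0,0],[0,0,0],[0,0,0],[0,0,0]], jaw=[50,50,50,50,50,50,50,50])

```text
t: 21.77
tool_pos: [0.6315, -0.1241, 0.0134]
eef_rot: [3.141, -0.006, -0.125]
force: [-1.6, 0.8, 6.0]
opening: 0.0622
grip_force: 65.8
```

```bash
python3 plan.py .63,-.124,.12,-.125 .428,.148,.12,-.125
```

```text
t 21.77 pose [ 0.6315 -0.1241  0.0134] [ 3.141 -0.006 -0.125] open 0.0622 grip 65.8
.63,-.124,.12,-.125 -> [-1.500e+00  1.000e-01 -1.066e+02] wz 0.0 rows 2.6
.428,.148,.12,-.125 -> [-235.7 -244.7 -106.6] wz 0.0 rows 8.5
```

Request:
step_arm(delta_rot=[[0,0,0],[0,0,0],[0,0,0],[0,0,0],[0,0,0],[0,0,0],[0,0,0],[0,0,0],[0,0,0],[0,0,0],[0,0,0],[0,0,0]], translation=[[0,0,-30],[0,0,-70],[0,0,-100],[-234,-244.5,-100],[-234,-244.5,-100],[-234,-244.5,-100],[-234,-244.5,-100],[-234,-244.5,-100],[-234,-244.5,-100],[-234,-244.5,-100],[-234,-244.5,-100],[-234,-244.5,-100]], jaw=[50,50,50,50,50,50,50,50,50,50,50,50])

```text
t: 22.77
tool_pos: [0.4251, 0.1521, 0.111]
eef_rot: [-3.139, -0.001, -0.12]
force: [-0.2, -0.8, -1.0]
opening: 0.0622
grip_force: 66.3
```

Request:
step_arm(delta_rot=[[0,0,0],[0,0,0],[0,0,0]], translation=[[0,0,0],[0,0,0],[0,0,0]], jaw=[50,50,50])

```text
t: 23.02
tool_pos: [0.4288, 0.1473, 0.1105]
eef_rot: [-3.142, -0.001, -0.126]
force: [-0.1, -0.6, -1.5]
opening: 0.0629
grip_force: 66.3
```

```bash
python3 plan.py .428,.148,.03,-.125
```

```text
t 23.02 pose [0.4288 0.1473 0.1105] [-3.142e+00 -1.000e-03 -1.260e-01] open 0.0629 grip 66.3
.428,.148,.03,-.125 -> [-0.9 -0.6 80.5] wz -0.001 rows 1.9
```

Request:
step_arm(delta_rot=[[0,0,0],[0,0,0],[0,0,0],[0,0,0],[0,0,0],[0,0,0],[0,0,0],[0,0,0]], translation=[[0,0,30],[0,0,55],[0,0,70],[0,0,78],[0,0,80],[0,0,80.5],[0,0,80.5],[0,0,80.5]], jaw=[50,50,50,50,50,50,50,50])

```text
t: 23.68
tool_pos: [0.4287, 0.1478, 0.03]
eef_rot: [-3.141, -0.001, -0.126]
force: [0.6, 0.3, -1.1]
opening: 0.0623
grip_force: 66.3
```

Request:
step_arm(delta_rot=[[0,0,0],[0,0,0],[0,0,0],[0,0,0],[0,0,0],[0,0,0],[0,0,0],[0,0,0],[0,0,0],[0,0,0]], translation=[[0,0,0.5],[0,0,0.5],[0,0,0.5],[0,0,0.5],[0,0,0.5],[0,0,0.5],[0,0,-15],[0,0,-50],[0,0,-90],[0,0,-100]], jaw=[50,84,84,84,84,84,84,84,84,84])

```text
t: 24.52
tool_pos: [0.4304, 0.1487, 0.1357]
eef_rot: [-3.138, -0.009, -0.125]
force: [0.9, 0.5, 0.8]
opening: 0.084
grip_force: 0.0
```

```bash
python3 plan.py .4335,-.2242,.13,.075
```

```text
t 24.52 pose [0.4304 0.1487 0.1357] [-3.138 -0.009 -0.125] open 0.084 grip 0.0
.4335,-.2242,.13,.075 -> [ 49.6 369.6   5.7] wz -0.2 rows 8.9
```

Request:
step_arm(delta_rot=[[0,0,-0.2],[0,0,-0.2],[0,0,-0.2],[0,0,-0.2],[0,0,-0.2],[0,0,-0.2],[0,0,-0.2],[0,0,-0.2],[0,0,-0.2],[0,0,-0.2],[0,0,-0.2],[0,0,-0.2]], translation=[[51,368.5,0],[51,368.5,0],[51,368.5,0],[51,368.5,0],[51,368.5,0],[51,368.5,0],[51,368.5,0],[51,368.5,0],[51,368.5,0],[51,368.5,0],[51,368.5,0],[51,368.5,0]], jaw=[75,75,75,75,75,75,75,75,75,75,75,75])

```text
t: 25.52
tool_pos: [0.4324, -0.2236, 0.129]
eef_rot: [-3.141, 0.0, 0.074]
force: [0.2, 0.6, 0.5]
opening: 0.0752
grip_force: 0.0
```

```bash
python3 plan.py .4335,-.2242,.034,.075;python3 - <<'E'
from h import *
for c in ('top','side'):
    f=imaging.grab_frame(c);X=cloud(f);save(c+'4',f)
    try: print(c,scoop(X,np.array([.4285,.148]),.032,.05,.103))
    except Exception as e: print(e)
E
```

```text
t 25.52 pose [ 0.4324 -0.2236  0.129 ] [-3.141  0.     0.074] open 0.0752 grip 0.0
.4335,-.2242,.034,.075 -> [ 1.1  0.6 95. ] wz -0.001 rows 2.3
top (array([0.42796884, 0.14623731]), np.float64(-0.1280457127009622), np.float64(0.10259616121145118), np.float64(0.0009706524648096203), 118)
side (array([0.42787869, 0.14543196]), np.float64(-0.13924065771091948), np.float64(0.10068176077713381), np.float64(0.0012716003581547432), 42)
```

View pics/side4.png

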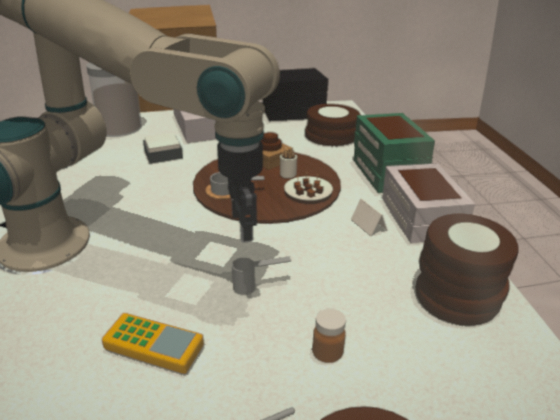

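The big scoop stands on the mat at about (222,183), and the gripper is above the small scoop at (243,275). Now I grasp it high on the cup.

Request:
step_arm(delta_rot=[[0,0,0],[0,0,0],[0,0,0],[0,0,0],[0,0,0],[0,0,0],[0,0,0]], translation=[[0,0,30],[0,0,60],[0,0,85],[0,0,96],[0,0,96],[0,0,96],[0,0,96]], jaw=[75,75,75,75,75,75,75])

```text
t: 26.2
tool_pos: [0.4338, -0.2242, 0.0354]
eef_rot: [3.14, -0.003, 0.076]
force: [0.8, 1.0, -0.1]
opening: 0.0748
grip_force: 0.0
```

Request:
step_arm(delta_rot=[[0,0,0],[0,0,0],[0,0,0],[0,0,0],[0,0,0],[0,0,0],[0,0,0],[0,0,0]], translation=[[0,0,0],[0,0,0],[0,0,0],[0,0,0],[0,0,0],[0,0,0],[0,0,0],[0,0,0]], jaw=[35,35,35,35,35,35,35,35])

```text
t: 26.87
tool_pos: [0.4333, -0.2243, 0.0351]
eef_rot: [3.14, -0.002, 0.075]
force: [-2.3, 1.9, 7.6]
opening: 0.0431
grip_force: 60.6
```

```bash
python3 plan.py .428,.146,.15,1.445
```

```text
t 26.87 pose [ 0.4333 -0.2243  0.0351] [ 3.14e+00 -2.00e-03  7.50e-02] open 0.0431 grip 60.6
.428,.146,.15,1.445 -> [  22.4 -369.7 -114.9] wz -1.37 rows 9.3
```

Request:
step_arm(delta_rot=[[0,0,0],[0,0,0],[0,0,0],[0,0,-1.37],[0,0,-1.37],[0,0,-1.37],[0,0,-1.37],[0,0,-1.37],[0,0,-1.37],[0,0,-1.37],[0,0,-1.37],[0,0,-1.37]], translation=[[0,0,-30],[0,0,-70],[0,0,-105],[22.5,-369.5,-115],[22.5,-369.5,-115],[22.5,-369.5,-115],[22.5,-369.5,-115],[22.5,-369.5,-115],[22.5,-369.5,-115],[22.5,-369.5,-115],[22.5,-369.5,-115],[22.5,-369.5,-115]], jaw=[35,35,35,35,35,35,35,35,35,35,35,35])

```text
t: 27.87
tool_pos: [0.4269, 0.1486, 0.1491]
eef_rot: [3.141, -0.001, 1.207]
force: [0.8, -1.3, -1.4]
opening: 0.0424
grip_force: 61.3
```

Request:
step_arm(delta_rot=[[0,0,0],[0,0,0],[0,0,0]], translation=[[0,0,0],[0,0,0],[0,0,0]], jaw=[35,35,35])

```text
t: 28.12
tool_pos: [0.4273, 0.1459, 0.1484]
eef_rot: [3.141, 0.0, 1.199]
force: [-0.3, -0.6, -0.8]
opening: 0.0427
grip_force: 61.3
```

```bash
python3 plan.py .428,.146,.15,1.445
```

```text
t 28.12 pose [0.4273 0.1459 0.1484] [3.141 0.    1.199] open 0.0427 grip 61.3
.428,.146,.15,1.445 -> [ 0.3  0.6 -1.6] wz -0.246 rows 0.0
```

Finish the turn, then check that the held cup is level and centred over the big cup.

Request:
step_arm(delta_rot=[[0,0,-0.246],[0,0,-0.246],[0,0,-0.246],[0,0,-0.246]], translation=[[0.5,0.5,0],[0.5,0.5,20],[0.5,0.5,30],[0.5,0.5,30]], jaw=[35,35,35,35])

```text
t: 28.45
tool_pos: [0.4267, 0.1449, 0.1158]
eef_rot: [-3.137, 0.002, 1.44]
force: [-1.3, 0.1, -1.2]
opening: 0.0424
grip_force: 61.3
```

```bash
python3 plan.py .428,.146,.056,1.445;python3 - <<'E'
from h import *
f=imaging.grab_frame('side');c=f['color'][80:280,120:360]
cv2.imwrite('pics/s5.png',cv2.resize(c,None,fx=3,fy=3))
E
```

```text
t 28.45 pose [0.4267 0.1449 0.1158] [-3.137e+00  2.000e-03  1.440e+00] open 0.0424 grip 61.3
.428,.146,.056,1.445 -> [ 1.2  1.2 59.8] wz -0.005 rows 1.4
```

View pics/s5.png

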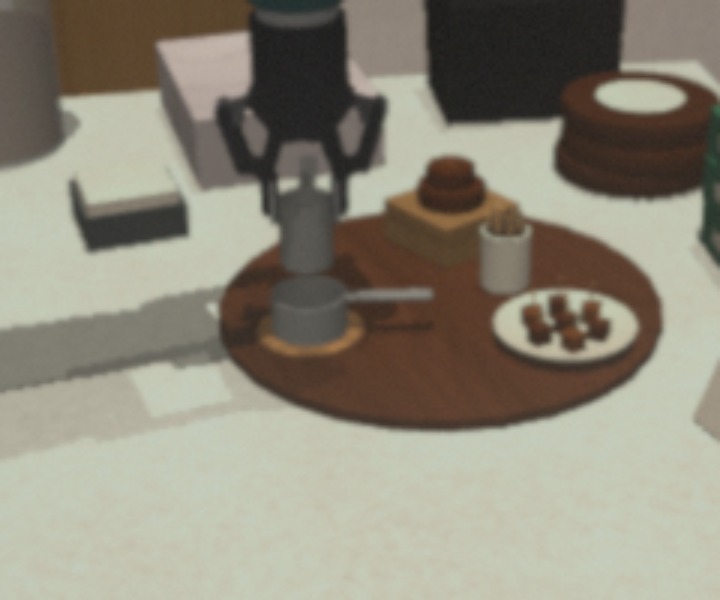

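In the crop the small cup hangs level at (305,230), above the big cup at (310,300). Its handle points away from the camera. Now I insert it.

Request:
step_arm(delta_rot=[[0,0,0],[0,0,0],[0,0,0],[0,0,0],[0,0,0],[0,0,0],[0,0,0],[0,0,0]], translation=[[0,0,0],[0,0,20],[0,0,40],[0,0,52],[0,0,58],[0,0,60],[0,0,60],[0,0,60]], jaw=[35,35,35,35,35,35,35,35])

```text
t: 29.17
tool_pos: [0.4287, 0.1466, 0.0596]
eef_rot: [3.14, -0.001, 1.445]
force: [-0.3, 0.8, -0.6]
opening: 0.0428
grip_force: 61.3
```

```bash
python3 plan.py .428,.146,.0545,1.445
```

```text
t 29.17 pose [0.4287 0.1466 0.0596] [ 3.140e+00 -1.000e-03  1.445e+00] open 0.0428 grip 61.3
.428,.146,.0545,1.445 -> [-0.7 -0.6  5.1] wz 0.0 rows 0.1
```

Request:
step_arm(delta_rot=[[0,0,0],[0,0,0],[0,0,0],[0,0,0]], translation=[[-0.7,-0.6,3],[-0.7,-0.6,4.5],[-0.7,-0.6,5],[-0.7,-0.6,5]], jaw=[35,35,35,35])

```text
t: 29.5
tool_pos: [0.4276, 0.146, 0.0541]
eef_rot: [3.141, -0.0, 1.446]
force: [-0.7, -0.2, 4.7]
opening: 0.043
grip_force: 61.7
```

Request:
step_arm(delta_rot=[[0,0,0],[0,0,0],[0,0,0],[0,0,0],[0,0,0],[0,0,0],[0,0,0],[0,0,0],[0,0,0],[0,0,0]], translation=[[0,0,0],[0,0,0],[0,0,0],[0,0,0],[0,0,0],[0,0,0],[0,0,-15],[0,0,-50],[0,0,-90],[0,0,-120]], jaw=[65,65,65,65,65,65,65,65,65,65])

```text
t: 30.33
tool_pos: [0.4275, 0.146, 0.1762]
eef_rot: [3.14, -0.001, 1.446]
force: [-0.4, -0.3, -0.4]
opening: 0.065
grip_force: 0.0
```

Request:
step_arm(delta_rot=[[0,0,0],[0,0,0],[0,0,0],[0,0,0],[0,0,0],[0,0,0],[0,0,0],[0,0,0],[0,0,0],[0,0,0],[0,0,0],[0,0,0]], translation=[[-200,0,-30],[-200,0,-30],[-200,0,-30],[-200,0,-30],[-200,0,-30],[-200,0,-30],[-200,0,-30],[-200,0,-30],[-200,0,-30],[-200,0,-30],[-200,0,-30],[-200,0,-30]], jaw=[65,65,65,65,65,65,65,65,65,65,65,65])

```text
t: 31.33
tool_pos: [0.4025, -0.0518, 0.2032]
eef_rot: [-3.141, -0.0, 1.448]
force: [-0.3, -0.2, -0.2]
opening: 0.0654
grip_force: 0.0
```

Run:
```python
from h import *
for c in ('top','side'):
    f=imaging.grab_frame(c);X=cloud(f)
    p=disc(X,(.428,.146),.028,.066,.09);print(c,len(p),np.median(p,0),cv2.minEnclosingCircle(p[:,:2].astype(np.float32)))
    print(circ(p[:,:2],.0205))
    p=disc(X,(.428,.146),.038,.04,.055);print('big',len(p),circ(p[:,:2],.0305))
    p=disc(X,(.547,-.414),.045,.065,.09);print('jar',cv2.minEnclosingCircle(p[:,:2].astype(np.float32)))
    save(c+'6',f)
a=cv2.imread('pics/top6.png')[130:290,110:280];b=cv2.imread('pics/side6.png')[110:230,180:350]
cv2.imwrite('pics/fin.png',np.hstack([cv2.resize(a,(400,376)),cv2.resize(b,(400,376))]))
```

```text
top 94 [0.43066771 0.15195053 0.07600118] ((0.4275938868522644, 0.14716874063014984), 0.02660026028752327)
(array([0.42835688, 0.14324007]), np.float64(0.0013894374473800378))
big 154 (array([0.42801857, 0.14617366]), np.float64(0.0014030624352074604))
jar ((0.5499799847602844, -0.4139353036880493), 0.02477370761334896)
side 177 [0.428715   0.14244939 0.07367082] ((0.4274348318576813, 0.14595802128314972), 0.02787417732179165)
(array([0.42869948, 0.14161625]), np.float64(0.001339851489996314))
big 206 (array([0.42860983, 0.14695578]), np.float64(0.002039577373516793))
jar ((0.5501200556755066, -0.4162193834781647), 0.025625234469771385)
```

View pics/fin.png

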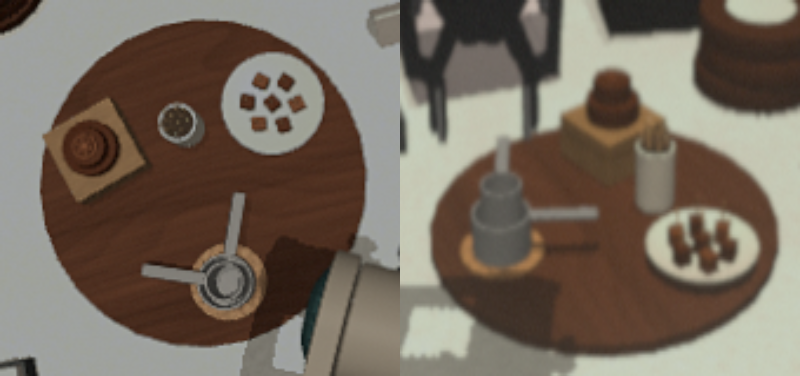

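Run:
```python
from h import *
for c in ('top','side'):
    X=cloud(imaging.grab_frame(c))
    for n,r,z0,z1,a0 in (('small',.027,.06,.09,1.445),('big',.036,.035,.058,-.125)):
        p=disc(X,(.428,.146),.11,z0,z1);q=p[:,:2]-[.428,.146]
        t=q@[np.cos(a0),np.sin(a0)];l=q@[-np.sin(a0),np.cos(a0)]
        m=(t>r)&(abs(l)<.012);k=np.polyfit(t[m],p[m,2],1)
        print(c,n,m.sum(),'slope',k[0].round(3),'z at 60mm',np.polyval(k,.06).round(4),'angle',np.arctan2(l[m].mean(),t[m].mean())+a0,'tip',t[m].max())
```

```text
top small 129 slope -0.024 z at 60mm 0.076 angle 1.4494516782038809 tip 0.09087405040281743
top big 133 slope -0.002 z at 60mm 0.0489 angle -0.12478435466769773 tip 0.10240914011146855
side small 63 slope 0.001 z at 60mm 0.0771 angle 1.427652442908503 tip 0.0888881211950696
side big 91 slope -0.008 z at 60mm 0.0494 angle -0.1513190030144157 tip 0.10038088593056652
```

Both scoops are level (slopes under 0.03 rad), the small one is seated on the big one's floor, and their handles are about 90° apart. Everything is in place, so I hand in.

```bash
python3 -c "
from rig import robot
print(robot.finish_job())"
```

```text
the job is handed in; nothing more can be done
None
```

The tasting board is laid out as asked and handed in after about 32 s of robot time. My last camera measurements put everything within the limits, with the honey jar where it stood; no verdict came back on hand-in.

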